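Swap the seasonings back to their own coasters

TASK

The seasonings stand on each other's coasters. Put each upright in the middle of its own: the salt shaker on white, the pepper mill on black, the green-capped herb jar on green, the vanilla dropper bottle on yellow; use the empty cork coaster to park one while you swap. Do not tip any of them over, and leave the espresso cup where it stands.

Things in the scene. Friction and masses are not known exactly. Their poses are not given: they have to be found in the camera images.
- salt_shaker: salt shaker: clear glass body with white salt and a light grey domed cap, 90 mm tall, body 44 mm across, tapering to 38 mm at 60 mm, cap 34 mm across at 70 to 85 mm; 70 to 140 g. Origin at the centre of its foot, z up; yaw means nothing. Starts within 9 mm of the centre of the green or the yellow coaster. Pinch it from above at about 60 mm over its foot.
- pepper_mill: brown wooden pepper mill, 150 mm tall, 58 mm across at most; round head 50 mm across at 109 to 139 mm over its foot, small metal knob on top; the head does not turn here; 125 to 255 g. Origin at the centre of its foot, z up; yaw means nothing. Starts within 9 mm of the centre of the green or the yellow coaster. Pinch it from above by the head, at about 122 mm over its foot.
- herb_jar: herb jar: glass jar with a green label and a green cap, 106 mm tall, 44 mm across, cap 45 mm across at 85 to 105 mm; 75 to 155 g. Origin at the centre of its foot, z up; yaw means nothing. Starts within 9 mm of the centre of the white or the black coaster. Pinch it from above at about 78 mm over its foot.
- vanilla_bottle: small brown dropper bottle (vanilla) with an orange and cream label, 33 mm across up to 70 mm, narrow neck and black rubber dropper 12 mm across above that, 102 mm tall in all; 50 to 100 g. Origin at the centre of its foot, z up; yaw means nothing. Starts within 9 mm of the centre of the white or the black coaster. Pinch it from above by the body at about 62 mm over its foot, below the dropper.
- white_coaster: white round coaster, 90 mm across and 9 mm thick (flat top 9 mm above its origin), fixed to the worktop; origin at the centre of its underside, z up; its yaw means nothing. The place of the salt shaker.
- black_coaster: black round coaster, 90 mm across and 9 mm thick (flat top 9 mm above its origin), fixed to the worktop; origin at the centre of its underside, z up; its yaw means nothing. The place of the pepper mill.
- green_coaster: green round coaster, 90 mm across and 9 mm thick (flat top 9 mm above its origin), fixed to the worktop; origin at the centre of its underside, z up; its yaw means nothing. The place of the herb jar.
- yellow_coaster: yellow round coaster, 90 mm across and 9 mm thick (flat top 9 mm above its origin), fixed to the worktop; origin at the centre of its underside, z up; its yaw means nothing. The place of the vanilla bottle.
- cork_coaster: brown cork coaster, 94 mm across and 9 mm thick, fixed to the worktop, empty at the start: the free spot on which a thing may be parked. Origin at the centre of its underside, z up; its yaw means nothing.
- espresso_cup: white espresso cup, 64 mm across, 87 mm long with its handle (which points along its -y), 50 mm tall, standing loose on the worktop among the coasters. Origin at the centre of its underside, z up. To be left alone.
Mind the look-alikes: they are no part of the job. There is more than one size of the yellow_coaster; the job needs the larger.

How it is judged:
By the outcome, as a careful person would: the job done as asked, in the order asked, and still so for the second after the job is handed in, with the robot touching nothing.
It also fails if it takes over 147 s, if anything falls off the work surface, if the arm or the gripper's body presses on something with over 40 N, if the wrist force passes 120 N, or if a joint passes its speed limit or range.

ROBOT

A 7-joint arm with a two-finger parallel gripper is mounted at the origin on a cart in front of the work surface, level with it; the furniture and walls round the work are solid. World frame = base frame: x ahead of the robot, y to its left, z up, the work surface at z = 0. Lengths are in m, angles in degrees, forces in N, time in s.
With the tool pointing down it reaches from about 0.4 to 0.85 m from the base axis. Payload 10.4 kg.
Tool frame: the origin (TCP) lies between the finger pads; the fingertips stand 11 mm ahead of it and the grasp point (between the pads) lies 8 mm behind it (tips_ahead is the distance from the TCP to the fingertips, in m); z points along the fingers, y is the line along which they close (so a half turn about z gives the same grasp; the last joint's range is limited). The gripper opens to 87 mm and grips with 3 to 60 N. Pads are 19 mm wide; open, the fingers measure 117 mm over their backs; the gripper's body (75 mm by 190 mm) begins 51 mm behind the grasp point.
Start: joints at [-74.29, 19.034, -3.707, 83.658, 1.238, 77.344, -5.071], TCP at [0.183, 0.598, 0.234] pointing down, gripper open.
Joint ranges: [-148.97, 148.97], [-28.65, 121.19], [-84.17, 76.75], [9.2, 138.47], [-72.65, 252.65], [3.7, 117.97], [-149.18, 149.18]. Speed limits (degrees/s): [127.2, 127.2, 159.86, 159.86, 180, 180, 180].

INTERFACE

Orientations are given as [roll, pitch, yaw] about the fixed x, y, z axes, in that order (R = Rz(yaw) Ry(pitch) Rx(roll)).
In Python, from rig import get_state, get_image, camera_model, close_job, tips_ahead gives the robot as it stands. The module is installed in compiled form; this text tells all that it offers.
- The arm moves only by the tool carry_out, never from a script. Its argument "commands" is a list of rows, each an object of numbers: "tx", "ty", "tz": the shift along the tool's x, y, z normalised to -1 to 1, where 1 is 250 mm; "spin": the turn about the tool's z normalised to -1 to 1, where 1 is 0.5 rad. A call has 1 to 12 rows; each row is the pose to reach, as a shift and turn from the pose commanded when the call began, along the tool's axes at that moment; what a row does not reach only later rows make up. A row lasts 1/12 s, in which the tool goes at most 41.7 mm and 7.16 degrees, less where a joint would pass 70% of its speed; a pose out of reach is approached as far as the arm can. A call with a number of a shift or a turn outside -1 to 1 is refused whole. A call with a gripper value outside its range is refused whole. "fingers" is the closure, from -1 (fully open) to 1 (shut), set as the call begins (left out, the last holds). The fingers move at their own pace and stop on an object; the grip force is fixed at half the most. Time passes only in rows, so rows that repeat a pose let the fingers close. It gives the time, the measured TCP pose, the force, the opening and the grip force at its end, in the units of the state.
- get_state(): the state, without advancing time (a new reading comes with each control period).
- get_image(name): name is "side" or "top"; returns the picture (400x640x3 uint8, red, green, blue); there is no depth.
- camera_model(name): a dict with "fx", "fy", "cx", "cy" (pixels), "k1" (the pictures are not rectified: a ray, as slopes to the right and down, at radius r is drawn at 1 + k1 r^2 times it, then the intrinsics apply), "R" (3x3) and "t" (3): a world point X has camera coordinates R X + t. Camera axes: x right, y down, z forward; pixel columns grow to the right and rows downward; lengths in m; the calibration is good to about 2 mm. A picture is of the moment at which its call begins. camera_model takes no time and is no camera call.
- close_job(): hands the job in; it is judged then, once.
The state is a dict: "t": time; "qpos": joint angles; "qvel": joint speeds; "tau": joint torques, N m; "position": TCP position; "orientation": TCP orientation; "force": force on the tool from outside, world axes, zero at the start; "torque": the same for the moment, N m; "gripper_width": finger opening in m; "finger_force": force on a finger pad.
Only numpy, scipy, OpenCV 4.12 (cv2) and the standard library are available. Lean on these libraries where they do the work, as an engineer would, in place of code of your own. Each camera call takes 0.05 s, during which the arm holds its last target. There are 200 camera calls.

## Working session

There is one attempt and no reset: what is moved stays moved. The work goes in short steps, Python scripts to look and compute and a tool call to move; the robot and the scene stay as the last step left them, time stands still between calls to the robot, and variables do not carry over. Pictures are saved under pics/ and viewed, at most 17 in all, crops included, and the job is handed in when it is done.

Besides the shell and the picture viewer there is one more tool, called after "Emit:" as name([rows], argument=value, ...), one row to a line, values as JSON. carry_out: Moves the arm, as the interface text tells. Its arguments: {"type":"object","properties":{"commands":{"type":"array"},"fingers":{"type":"number"}},"required":["commands"]}

```bash
mkdir -p pics; cat > h.py <<'E'
import numpy as np, cv2
from rig import *
def shot(n,f):
    im=get_image(n); cv2.imwrite('pics/'+f,im[:,:,::-1]); return im
def ray(n,u,v):
    c=camera_model(n); d=np.array([(u-c['cx'])/c['fx'],(v-c['cy'])/c['fy']]); p=d.copy()
    for _ in range(20): p=d/(1+c['k1']*(p@p))
    R=np.array(c['R']);t=np.array(c['t']); o=-R.T@t; return o,R.T@np.array([p[0],p[1],1])
def onz(n,u,v,z):
    o,d=ray(n,u,v); return o+d*(z-o[2])/d[2]
def proj(n,X):
    c=camera_model(n); p=np.array(c['R'])@X+np.array(c['t']); p=p[:2]/p[2]; p=p*(1+c['k1']*(p@p)); return p[0]*c['fx']+c['cx'],p[1]*c['fy']+c['cy']
E
python3 - <<'E'
from h import *
shot('top','t0.png');shot('side','s0.png')
for n in('top','side'):print(n,ray(n,320,200))
print(get_state(),tips_ahead)
E
```

```text
top (array([0.37432019, 0.0154303 , 0.86225417]), array([ 0.19075245, -0.03525741, -0.98117609]))
side (array([0.38671204, 0.67006456, 0.69491146]), array([ 0.16099775, -0.70580037, -0.69005419]))
{'t': 0.1, 'qpos': array([-74.28697757,  19.06877429,  -3.70822062,  83.69961431,
         1.23779074,  77.34232491,  -5.06983917]), 'qvel': array([ 0.08510981,  0.00694623, -0.05320626, -0.16259163,  0.06629589,
       -0.02926677,  0.03272098]), 'tau': array([ 1.51420030e-03, -6.24535775e+01,  2.47191824e-02, -3.90731370e+01,
       -6.14559115e-02,  3.63139878e-02,  6.09622953e-05]), 'position': array([0.18271327, 0.59736577, 0.23284211]), 'orientation': array([-1.79929204e+02,  2.90451828e-03,  1.62995168e+02]), 'force': array([ 0.07560664,  0.00101136, -0.00607581]), 'torque': array([0.00067904, 0.02021737, 0.01431128]), 'finger_force': 0.0, 'gripper_width': 0.08723751398599328} 0.011
```

View pics/t0.png

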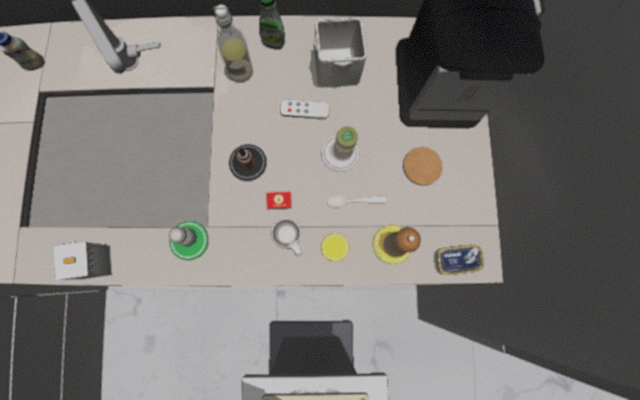

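View pics/s0.png

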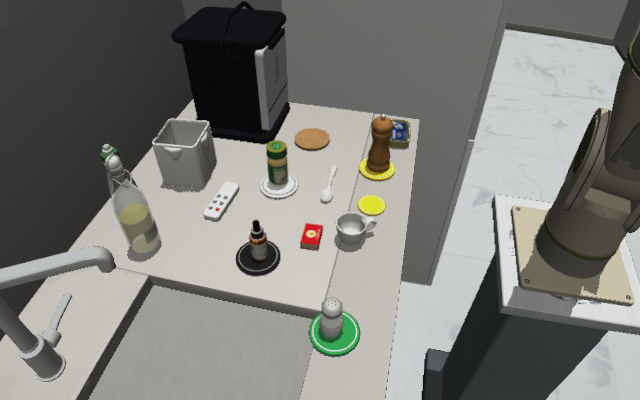

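Top view: the salt shaker is on green (188,240), the mill on the larger yellow (393,244), the herb jar on white (340,153) and the vanilla on black (248,162). Cork is empty at (423,166) and the cup is at (287,233). There are two yellow candidates, the disc at (335,247) and the one under the mill at (393,244). The second is larger, so it is the one meant; I'll confirm that in the crop.

```bash
python3 - <<'E'
from h import *
t=cv2.imread('pics/t0.png');s=cv2.imread('pics/s0.png')
cv2.imwrite('pics/t0c.png',cv2.resize(t[120:270,160:450],None,fx=2.75,fy=2.75,interpolation=cv2.INTER_CUBIC))
cv2.imwrite('pics/s0c.png',cv2.resize(s[105:360,225:425],None,fx=2.3,fy=2.3,interpolation=cv2.INTER_CUBIC))
hsv=cv2.cvtColor(t,cv2.COLOR_BGR2HSV)
def circ(name,lo,hi,box):
    m=cv2.inRange(hsv,np.array(lo),np.array(hi));b=np.zeros_like(m);x0,y0,x1,y1=box;b[y0:y1,x0:x1]=m[y0:y1,x0:x1]
    n,l,st,_=cv2.connectedComponentsWithStats(b);k=1+st[1:,4].argmax()
    c=max(cv2.findContours((l==k).astype(np.uint8),0,1)[0],key=len)[:,0]
    P=np.array([onz('top',u,v,.009)[:2] for u,v in c],np.float32)*1000
    (x,y),r=cv2.minEnclosingCircle(P);print(name,round(x),round(y),round(r,1),c.min(0),c.max(0))
circ('green',(45,120,60),(80,255,255),(165,215,215,265))
circ('bigyel',(22,120,100),(35,255,255),(365,215,425,270))
circ('smallyel',(22,120,100),(35,255,255),(315,230,355,265))
circ('cork',(5,90,80),(20,255,255),(395,140,450,190))
circ('black',(0,0,0),(180,255,75),(222,138,275,187))
circ('white',(0,0,205),(180,40,255),(315,130,365,175))
circ('cup',(0,0,205),(180,40,255),(270,215,305,260))
E
```

```text
green 449 284 34.4 [174 225] [202 255]
bigyel 439 -179 34.8 [378 229] [402 259]
smallyel 432 -47 24.9 [324 236] [345 258]
cork 623 -259 46.0 [404 147] [441 184]
black 635 156 38.0 [232 147] [262 175]Traceback (most recent call last):
  File "<stdin>", line 17, in <module>
  File "<stdin>", line 8, in circ
ValueError: attempt to get argmax of an empty sequence
```

View pics/t0c.png

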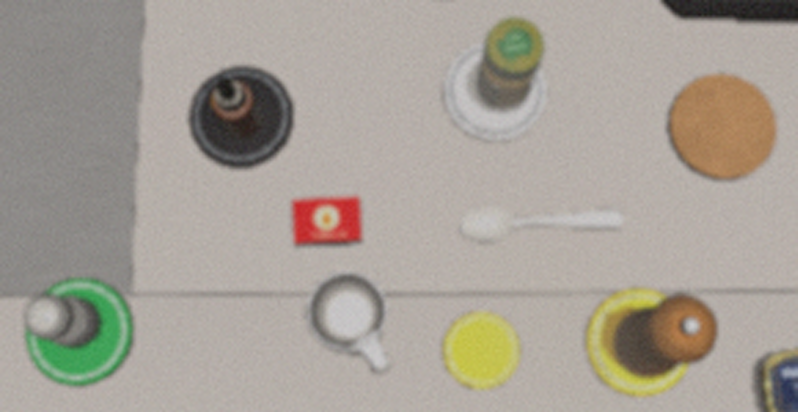

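View pics/s0c.png

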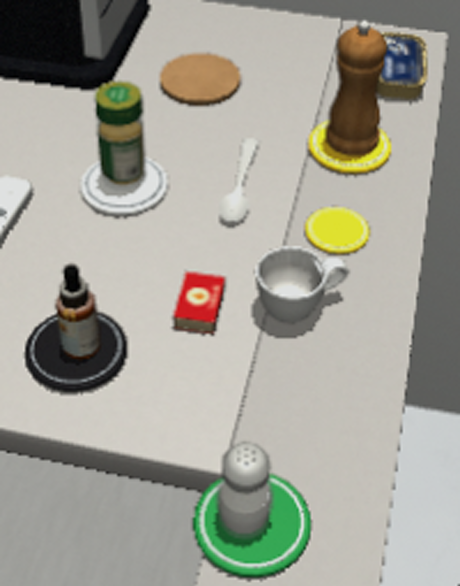

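The crop confirms it: the yellow under the mill is about 107 px wide against 75 px for the plain small disc, so the larger one is the mill's current coaster. Next I triangulate the object tops and the rim centres in both views.

```bash
cat >> h.py <<'E'
def tri(a,b):
    (o,d),(p,e)=ray('top',*a),ray('side',*b)
    k=np.linalg.lstsq(np.c_[d,-e],p-o,rcond=None)[0]; A=o+d*k[0];B=p+e*k[1]
    return (A+B)/2,np.linalg.norm(A-B)
E
python3 - <<'E'
from h import *
T=lambda x,y:((x+.5)/2.75-.5+160,(y+.5)/2.75-.5+120)
S=lambda x,y:((x+.5)/2.3-.5+225,(y+.5)/2.3-.5+105)
f=lambda X:np.round(np.array(X)*1000,1)
for n,a,b,z in [('salt',(48,315),(246,463),.087),('herb',(515,44),(119,94),.115),('van',(229,91),(70,270),.109),('mill',(690,326),(364,28),.157)]:
    P,e=tri(T(*a),S(*b));print(n,f(P),f(e),'topz',f(onz('top',*T(*a),z)),'sidez',f(onz('side',*S(*b),z)))
# rims (left,right,top,bottom px): top & side crop
def C(cam,F,pts,n):
    P=np.array([onz(cam,*F(*p),.009)[:2] for p in pts]); 
    A=np.c_[2*P,np.ones(len(P))];s=np.linalg.lstsq(A,(P**2).sum(1),rcond=None)[0];print(n,cam,f(s[:2]),'r',f(np.sqrt(s[2]+s[:2]@s[:2])))
C('top',T,[(25,331),(132,331),(78,278),(78,385)],'green')
C('top',T,[(190,116),(293,116),(241,65),(241,167)],'black')
C('top',T,[(445,90),(547,90),(496,140)],'white')
C('top',T,[(587,342),(640,289),(640,396)],'yellow')
C('top',T,[(669,126),(777,126),(723,73),(723,180)],'cork')
# side: silhouettes of upper rim
C('side',S,[(194,520),(310,516),(252,570)],'green')
C('side',S,[(26,349),(127,347),(76,386)],'black')
C('side',S,[(80,184),(168,182),(124,211)],'white')
C('side',S,[(309,146),(391,146),(350,171)],'yellow')
C('side',S,[(160,78),(241,77),(200,100),(200,54)],'cork')
E
```

```text
salt [454.5 283.7  85.2] 0.2 topz [454.2 283.1  87. ] sidez [454.4 284.8  87. ]
herb [655.  -69.1 116. ] 1.8 topz [656.3 -69.1 115. ] sidez [654.5 -70.  115. ]
van [626.5 149.2 101.2] 4.9 topz [621.3 147.5 109. ] sidez [625.9 155.5 109. ]
mill [ 437.2 -181.5  152.9] 1.2 topz [ 437.4 -180.3  157. ] sidez [ 436.2 -175.   157. ]
green top [449. 284.] r 44.3
black top [632.3 153.8] r 44.6
white top [654.  -63.8] r 43.9
yellow top [ 437.7 -178.9] r 44.2
cork top [ 622.9 -259.8] r 47.8
green side [448.7 281. ] r 44.0
black side [631.4 152.3] r 44.0
white side [654.2 -64.2] r 45.0
yellow side [ 436.9 -177.3] r 44.2
cork side [ 621.9 -259.7] r 46.1
```

```bash
python3 - <<'E'
from h import *
t=cv2.imread('pics/t0.png');s=cv2.imread('pics/s0.png')
out=[]
for cam,im,(x0,y0,x1,y1) in(('top',t,(222,138,275,188)),('side',s,(230,210,285,275))):
    k=8;c=cv2.resize(im[y0:y1,x0:x1],None,fx=k,fy=k,interpolation=cv2.INTER_CUBIC)
    for z,r,col in((.009,.0165,(0,255,0)),(.079,.0165,(0,255,255)),(.111,.006,(255,0,255))):
        q=np.array([proj(cam,np.array([.625+r*np.cos(a),.151+r*np.sin(a),z])) for a in np.linspace(0,6.28,40)])
        cv2.polylines(c,[np.int32((q-[x0,y0]+.5)*k)],1,col,1)
    out.append(cv2.resize(c,(390,460)))
cv2.imwrite('pics/van.png',np.hstack(out))
print(tri((125,60),(105,262)), onz('top',430,125,.05),onz('top',402,100,.1))
E
```

```text
(array([0.77581585, 0.36631635, 0.20726869]), np.float64(0.00793644917465793)) [ 0.70832916 -0.27035586  0.05      ] [ 0.74557684 -0.19432942  0.1       ]
```

View pics/van.png

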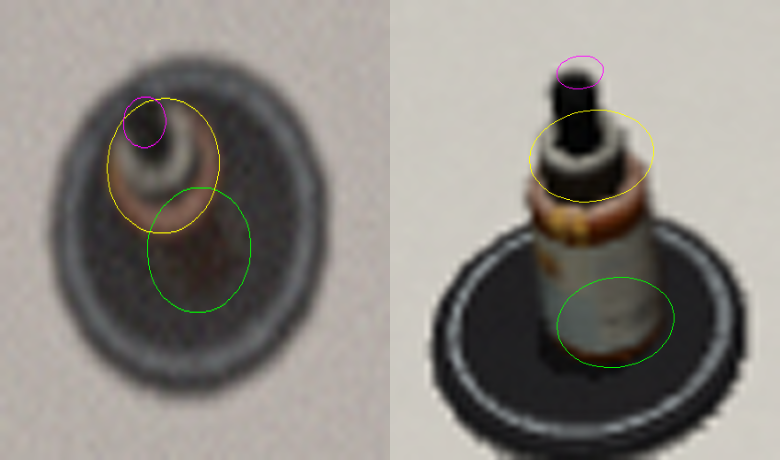

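Emit:
carry_out([
  {"tx": 0, "spin": -0.24},
  {"spin": -0.48},
  {"spin": -0.593},
  {"spin": -0.593},
], fingers=-1)

```text
invalid input at $.commands[0]: expected keys tx, ty, tz, spin
```

The overlay model fits the vanilla to about 2 mm, with its axis near (626,151). The faucet tip (0.78, 0.37) is clear of the path. Turning the tool to yaw 180 first.

Emit:
carry_out([
  {"tx": 0, "ty": 0, "tz": 0, "spin": -0.24},
  {"tx": 0, "ty": 0, "tz": 0, "spin": -0.48},
  {"tx": 0, "ty": 0, "tz": 0, "spin": -0.593},
  {"tx": 0, "ty": 0, "tz": 0, "spin": -0.593},
], fingers=-1)

```text
t: 0.43
position: [0.1828, 0.5975, 0.2331]
orientation: [-180.0, -0.0, -179.9]
force: [0.3, -0.3, -0.8]
gripper_width: 0.0868
finger_force: 0.0
```

Emit:
carry_out([
  {"tx": -0.868, "ty": -0.99, "tz": 0, "spin": 0},
  {"tx": -0.868, "ty": -0.99, "tz": 0, "spin": 0},
  {"tx": -0.868, "ty": -0.99, "tz": 0, "spin": 0},
  {"tx": -0.868, "ty": -0.99, "tz": 0, "spin": 0},
  {"tx": -0.868, "ty": -0.99, "tz": 0, "spin": 0},
  {"tx": -0.868, "ty": -0.99, "tz": 0, "spin": 0},
  {"tx": -0.868, "ty": -0.99, "tz": 0, "spin": 0},
  {"tx": -0.868, "ty": -0.99, "tz": 0, "spin": 0},
  {"tx": -0.868, "ty": -0.99, "tz": 0, "spin": 0},
  {"tx": -0.868, "ty": -0.99, "tz": 0, "spin": 0},
])

```text
t: 1.27
position: [0.4012, 0.3482, 0.2336]
orientation: [-180.0, 0.0, 179.6]
force: [-0.7, 1.8, -0.6]
gripper_width: 0.087
finger_force: 0.0
```

Emit:
carry_out([
  {"tx": -0.904, "ty": -0.796, "tz": 0, "spin": 0},
  {"tx": -0.904, "ty": -0.796, "tz": 0, "spin": 0},
  {"tx": -0.904, "ty": -0.796, "tz": 0, "spin": 0},
  {"tx": -0.904, "ty": -0.796, "tz": 0, "spin": 0},
  {"tx": -0.904, "ty": -0.796, "tz": 0, "spin": 0},
  {"tx": -0.904, "ty": -0.796, "tz": 0, "spin": 0},
  {"tx": -0.904, "ty": -0.796, "tz": 0, "spin": 0},
  {"tx": -0.904, "ty": -0.796, "tz": 0, "spin": 0},
  {"tx": -0.904, "ty": -0.796, "tz": 0, "spin": 0},
  {"tx": -0.904, "ty": -0.796, "tz": 0, "spin": 0},
  {"tx": -0.904, "ty": -0.796, "tz": 0, "spin": 0},
  {"tx": -0.904, "ty": -0.796, "tz": 0, "spin": 0},
])

```text
t: 2.27
position: [0.6247, 0.1534, 0.2335]
orientation: [179.9, -0.0, -179.9]
force: [0.2, -1.1, 0.6]
gripper_width: 0.0872
finger_force: 0.0
```

Emit:
carry_out([
  {"tx": -0.005, "ty": -0.01, "tz": 0.1, "spin": 0},
  {"tx": -0.005, "ty": -0.01, "tz": 0.2, "spin": 0},
  {"tx": -0.005, "ty": -0.01, "tz": 0.3, "spin": 0},
  {"tx": -0.005, "ty": -0.01, "tz": 0.4, "spin": 0},
  {"tx": -0.005, "ty": -0.01, "tz": 0.5, "spin": 0},
  {"tx": -0.005, "ty": -0.01, "tz": 0.6, "spin": 0},
  {"tx": -0.005, "ty": -0.01, "tz": 0.682, "spin": 0},
  {"tx": -0.005, "ty": -0.01, "tz": 0.682, "spin": 0},
  {"tx": -0.005, "ty": -0.01, "tz": 0.682, "spin": 0},
])

```text
t: 3.02
position: [0.6259, 0.1496, 0.0628]
orientation: [-180.0, -0.1, -179.9]
force: [-0.3, -0.2, 0.4]
gripper_width: 0.0871
finger_force: 0.0
```

```bash
python3 - <<'E'
from h import *
s=shot('side','s1.png');print(get_state()['position'],get_state()['force'])
cv2.imwrite('pics/s1c.png',cv2.resize(s[130:300,170:390,::-1],None,fx=3.4,fy=3.4))
E
```

```text
[0.62700077 0.14961388 0.06423058] [0.56718344 0.31620547 0.80230969]
```

View pics/s1c.png

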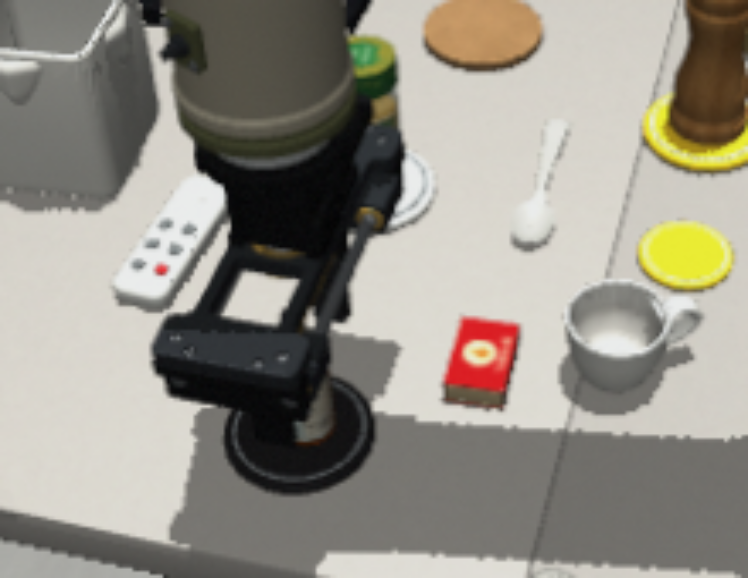

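The gripper is at the vanilla with its near finger in front of the bottle at about (315,410), and nothing has been bumped. Closing now.

Emit:
carry_out([
  {"tx": 0, "ty": 0, "tz": 0, "spin": 0},
  {"tx": 0, "ty": 0, "tz": 0, "spin": 0},
  {"tx": 0, "ty": 0, "tz": 0, "spin": 0},
  {"tx": 0, "ty": 0, "tz": 0, "spin": 0},
  {"tx": 0, "ty": 0, "tz": 0, "spin": 0},
  {"tx": 0, "ty": 0, "tz": 0, "spin": 0},
  {"tx": 0, "ty": 0, "tz": 0, "spin": 0},
  {"tx": 0, "ty": 0, "tz": 0, "spin": 0},
  {"tx": 0, "ty": 0, "tz": 0, "spin": 0},
  {"tx": 0, "ty": 0, "tz": 0, "spin": 0},
], fingers=1)

```text
t: 3.9
position: [0.6269, 0.1486, 0.063]
orientation: [180.0, -0.0, 180.0]
force: [0.9, -0.5, -0.1]
gripper_width: 0.0315
finger_force: 29.7
```

Emit:
carry_out([
  {"tx": 0, "ty": 0, "tz": -0.04, "spin": 0},
  {"tx": 0, "ty": 0, "tz": -0.12, "spin": 0},
  {"tx": 0, "ty": 0, "tz": -0.2, "spin": 0},
  {"tx": 0, "ty": 0, "tz": -0.28, "spin": 0},
  {"tx": 0, "ty": 0, "tz": -0.36, "spin": 0},
  {"tx": 0, "ty": 0, "tz": -0.44, "spin": 0},
  {"tx": 0, "ty": 0, "tz": -0.52, "spin": 0},
  {"tx": 0, "ty": 0, "tz": -0.58, "spin": 0},
  {"tx": 0, "ty": 0, "tz": -0.6, "spin": 0},
  {"tx": 0, "ty": 0, "tz": -0.6, "spin": 0},
])

```text
t: 4.73
position: [0.6275, 0.1486, 0.2149]
orientation: [179.9, 0.1, 180.0]
force: [0.2, 1.0, -1.0]
gripper_width: 0.0315
finger_force: 29.7
```

```bash
python3 - <<'E'
from h import *
s=shot('side','s2.png')
cv2.imwrite('pics/s2c.png',cv2.resize(s[60:260,190:350,::-1],None,fx=3,fy=3))
st=get_state();print(st['position'],st['gripper_width'])
E
```

```text
[0.62698225 0.14852649 0.21330654] 0.0310772621508802
```

View pics/s2c.png

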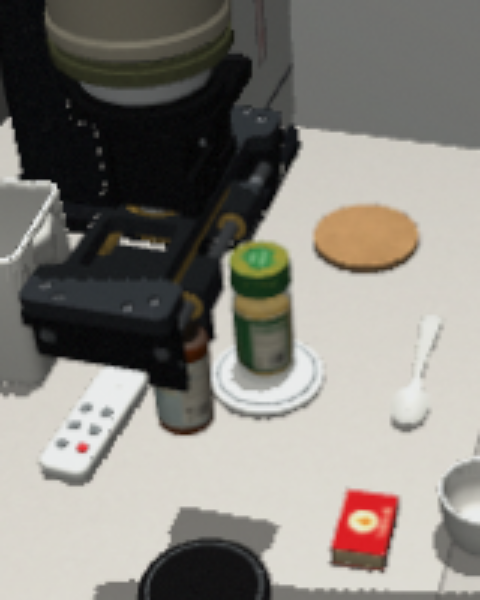

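The bottle is held upright and clear of the coaster (foot at crop (185,420)), and the path to the cork at (366,237) is free at this height.

```bash
python3 -c "
from h import *
for v in (413,418): print(onz('side',(185.5)/3-.5+190,v/3-.5+60,.159))"
```

```text
[0.63228183 0.14295152 0.159     ]
[0.63083319 0.14703626 0.159     ]
```

Emit:
carry_out([
  {"tx": 0, "ty": -0.06, "tz": 0, "spin": 0},
  {"tx": 0, "ty": -0.16, "tz": 0, "spin": 0},
  {"tx": 0, "ty": -0.28, "tz": 0, "spin": 0},
  {"tx": 0, "ty": -0.4, "tz": 0, "spin": 0},
  {"tx": 0, "ty": -0.52, "tz": 0, "spin": 0},
  {"tx": 0, "ty": -0.64, "tz": 0, "spin": 0},
  {"tx": 0, "ty": -0.76, "tz": 0, "spin": 0},
  {"tx": 0, "ty": -0.88, "tz": 0, "spin": 0},
  {"tx": 0, "ty": -1, "tz": 0, "spin": 0},
])

```text
t: 5.53
position: [0.6256, -0.1039, 0.2117]
orientation: [-180.0, -0.1, 179.9]
force: [0.8, -0.5, -0.1]
gripper_width: 0.0315
finger_force: 29.7
```

Emit:
carry_out([
  {"tx": 0.0, "ty": -0.12, "tz": 0, "spin": 0},
  {"tx": 0.0, "ty": -0.24, "tz": 0, "spin": 0},
  {"tx": 0.018, "ty": -0.36, "tz": 0, "spin": 0},
  {"tx": 0.018, "ty": -0.48, "tz": 0, "spin": 0},
  {"tx": 0.018, "ty": -0.58, "tz": 0, "spin": 0},
  {"tx": 0.018, "ty": -0.634, "tz": 0, "spin": 0},
  {"tx": 0.018, "ty": -0.634, "tz": 0, "spin": 0},
  {"tx": 0.018, "ty": -0.634, "tz": 0, "spin": 0},
  {"tx": 0.018, "ty": -0.634, "tz": 0, "spin": 0},
])

```text
t: 6.28
position: [0.6225, -0.2582, 0.2124]
orientation: [179.9, -0.0, -179.9]
force: [0.4, 1.0, -0.4]
gripper_width: 0.0316
finger_force: 29.7
```

Emit:
carry_out([
  {"tx": 0, "ty": 0, "tz": 0.1, "spin": 0},
  {"tx": 0, "ty": 0, "tz": 0.2, "spin": 0},
  {"tx": 0, "ty": 0, "tz": 0.3, "spin": 0},
  {"tx": 0, "ty": 0, "tz": 0.4, "spin": 0},
  {"tx": 0, "ty": 0, "tz": 0.48, "spin": 0},
  {"tx": 0, "ty": 0, "tz": 0.54, "spin": 0},
  {"tx": 0, "ty": 0, "tz": 0.58, "spin": 0},
  {"tx": 0, "ty": 0, "tz": 0.596, "spin": 0},
  {"tx": 0, "ty": 0, "tz": 0.597, "spin": 0},
  {"tx": 0, "ty": 0, "tz": 0.597, "spin": 0},
])

```text
t: 7.12
position: [0.6229, -0.2593, 0.0645]
orientation: [-180.0, 0.1, -180.0]
force: [0.3, -0.6, -0.3]
gripper_width: 0.0316
finger_force: 29.7
```

Emit:
carry_out([
  {"tx": 0, "ty": 0, "tz": 0, "spin": 0},
  {"tx": 0, "ty": 0, "tz": 0, "spin": 0},
  {"tx": 0, "ty": 0, "tz": 0, "spin": 0},
  {"tx": 0, "ty": 0, "tz": 0, "spin": 0},
  {"tx": 0, "ty": 0, "tz": 0, "spin": 0},
  {"tx": 0, "ty": 0, "tz": 0, "spin": 0},
  {"tx": 0, "ty": 0, "tz": -0.04, "spin": 0},
  {"tx": 0, "ty": 0, "tz": -0.12, "spin": 0},
  {"tx": 0, "ty": 0, "tz": -0.24, "spin": 0},
  {"tx": 0, "ty": 0, "tz": -0.4, "spin": 0},
  {"tx": 0, "ty": 0, "tz": -0.56, "spin": 0},
  {"tx": 0, "ty": 0, "tz": -0.64, "spin": 0},
], fingers=-1)

```text
t: 8.12
position: [0.6233, -0.2609, 0.2302]
orientation: [-179.9, 0.3, 180.0]
force: [0.9, 0.3, 0.6]
gripper_width: 0.0864
finger_force: 0.0
```

Emit:
carry_out([
  {"tx": 0.742, "ty": 0.32, "tz": 0, "spin": 0},
  {"tx": 0.742, "ty": 0.32, "tz": 0, "spin": 0},
  {"tx": 0.742, "ty": 0.32, "tz": 0, "spin": 0},
  {"tx": 0.742, "ty": 0.32, "tz": 0, "spin": 0},
  {"tx": 0.742, "ty": 0.32, "tz": 0, "spin": 0},
  {"tx": 0.742, "ty": 0.32, "tz": 0, "spin": 0},
  {"tx": 0.742, "ty": 0.32, "tz": 0, "spin": 0},
  {"tx": 0.742, "ty": 0.32, "tz": 0, "spin": 0},
  {"tx": 0.742, "ty": 0.32, "tz": 0, "spin": 0},
])

```text
t: 8.87
position: [0.4377, -0.1803, 0.2243]
orientation: [-180.0, 0.0, 180.0]
force: [-0.1, 0.0, 0.1]
gripper_width: 0.0869
finger_force: 0.0
```

```bash
python3 - <<'E'
from h import *
s=shot('side','s3.png');t=shot('top','t3.png')
cv2.imwrite('pics/m3.png',np.hstack([cv2.resize(s[30:230,270:440,::-1],(400,470)),cv2.resize(t[130:290,330:466,::-1],(400,470))]))
P=[get_state()['position'] for _ in range(1)];print(P)
E
```

```text
[array([ 0.43750977, -0.18031243,  0.22377138])]
```

View pics/m3.png

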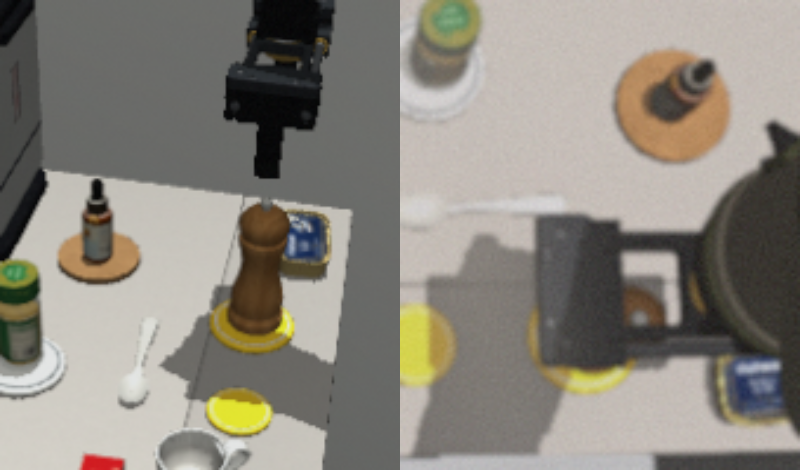

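The vanilla stands upright on the cork (side-crop (97,225)), and the fingers are centred over the mill's knob at (265,205). Descending to grip the mill.

Emit:
carry_out([
  {"tx": 0, "ty": 0, "tz": 0.08, "spin": 0},
  {"tx": 0, "ty": 0, "tz": 0.16, "spin": 0},
  {"tx": 0, "ty": 0, "tz": 0.24, "spin": 0},
  {"tx": 0, "ty": 0, "tz": 0.32, "spin": 0},
  {"tx": 0, "ty": 0, "tz": 0.38, "spin": 0},
  {"tx": 0, "ty": 0, "tz": 0.402, "spin": 0},
  {"tx": 0, "ty": 0, "tz": 0.402, "spin": 0},
  {"tx": 0, "ty": 0, "tz": 0.402, "spin": 0},
])

```text
t: 9.63
position: [0.4372, -0.1802, 0.1236]
orientation: [-180.0, -0.0, 180.0]
force: [-0.2, 0.1, 0.2]
gripper_width: 0.087
finger_force: 0.0
```

Emit:
carry_out([
  {"tx": 0, "ty": 0, "tz": 0, "spin": 0},
  {"tx": 0, "ty": 0, "tz": 0, "spin": 0},
  {"tx": 0, "ty": 0, "tz": 0, "spin": 0},
  {"tx": 0, "ty": 0, "tz": 0, "spin": 0},
  {"tx": 0, "ty": 0, "tz": 0, "spin": 0},
  {"tx": 0, "ty": 0, "tz": 0, "spin": 0},
  {"tx": 0, "ty": 0, "tz": 0, "spin": 0},
  {"tx": 0, "ty": 0, "tz": 0, "spin": 0},
  {"tx": 0, "ty": 0, "tz": 0, "spin": 0},
], fingers=1)

```text
t: 10.38
position: [0.4368, -0.1798, 0.1233]
orientation: [180.0, 0.0, 180.0]
force: [-0.0, -0.3, 0.4]
gripper_width: 0.0473
finger_force: 29.8
```

Emit:
carry_out([
  {"tx": 0, "ty": 0, "tz": -0.03, "spin": 0},
  {"tx": 0, "ty": 0, "tz": -0.08, "spin": 0},
  {"tx": 0, "ty": 0, "tz": -0.14, "spin": 0},
  {"tx": 0, "ty": 0, "tz": -0.2, "spin": 0},
  {"tx": 0, "ty": 0, "tz": -0.26, "spin": 0},
  {"tx": 0, "ty": 0, "tz": -0.32, "spin": 0},
  {"tx": 0, "ty": 0, "tz": -0.36, "spin": 0},
  {"tx": 0, "ty": 0, "tz": -0.36, "spin": 0},
])

```text
t: 11.05
position: [0.4377, -0.1802, 0.2154]
orientation: [-180.0, 0.2, 180.0]
force: [-1.1, -0.3, -1.6]
gripper_width: 0.0476
finger_force: 29.8
```

Emit:
carry_out([
  {"tx": -0.02, "ty": 0.04, "tz": 0, "spin": 0},
  {"tx": -0.05, "ty": 0.1, "tz": 0, "spin": 0},
  {"tx": -0.1, "ty": 0.19, "tz": 0, "spin": 0},
  {"tx": -0.15, "ty": 0.28, "tz": 0, "spin": 0},
  {"tx": -0.2, "ty": 0.37, "tz": 0, "spin": 0},
  {"tx": -0.25, "ty": 0.46, "tz": 0, "spin": 0},
  {"tx": -0.3, "ty": 0.55, "tz": 0, "spin": 0},
  {"tx": -0.36, "ty": 0.64, "tz": 0, "spin": 0},
  {"tx": -0.41, "ty": 0.73, "tz": 0, "spin": 0},
  {"tx": -0.46, "ty": 0.82, "tz": 0, "spin": 0},
  {"tx": -0.51, "ty": 0.91, "tz": 0, "spin": 0},
  {"tx": -0.56, "ty": 1, "tz": 0, "spin": 0},
])

```text
t: 12.05
position: [0.5767, 0.0723, 0.2116]
orientation: [180.0, -0.1, -180.0]
force: [-0.0, -0.6, -0.8]
gripper_width: 0.0474
finger_force: 29.8
```

Emit:
carry_out([
  {"tx": -0.06, "ty": 0.1, "tz": 0, "spin": 0},
  {"tx": -0.12, "ty": 0.19, "tz": 0, "spin": 0},
  {"tx": -0.17, "ty": 0.26, "tz": 0, "spin": 0},
  {"tx": -0.2, "ty": 0.31, "tz": 0, "spin": 0},
  {"tx": -0.22, "ty": 0.333, "tz": 0, "spin": 0},
  {"tx": -0.22, "ty": 0.333, "tz": 0, "spin": 0},
  {"tx": -0.22, "ty": 0.333, "tz": 0, "spin": 0},
  {"tx": -0.22, "ty": 0.333, "tz": 0, "spin": 0},
])

```text
t: 12.72
position: [0.6315, 0.152, 0.213]
orientation: [-180.0, -0.0, 179.9]
force: [0.1, -0.0, -1.9]
gripper_width: 0.0472
finger_force: 29.8
```

```bash
python3 - <<'E'
from h import *
s=shot('side','s4.png')
print(np.mean([get_state()['position'] for _ in range(3)],0))
cv2.imwrite('pics/s4.png',cv2.resize(s[80:290,180:350,::-1],None,fx=2.8,fy=2.8))
E
```

```text
[0.63161412 0.15202165 0.21323262]
```

View pics/s4.png

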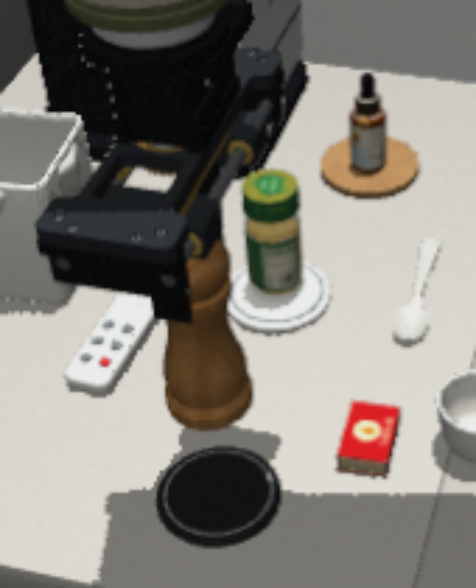

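```bash
python3 - <<'E'
from h import *
S=lambda x,y:((x+.5)/2.8-.5+180,(y+.5)/2.8-.5+80)
P=np.array([onz('side',*S(*p),.009)[:2] for p in [(156,492),(281,490),(218,446)]])
A=np.c_[2*P,np.ones(3)];q=np.linalg.lstsq(A,(P**2).sum(1),rcond=None)[0];print('coaster',q[:2],np.sqrt(q[2]+q[:2]@q[:2]))
P=[onz('side',*S(*p),.104) for p in [(164,398),(252,398)]];print((P[0]+P[1])/2,P[0]-P[1])
print(proj('side',np.array([.632,.1525,.099])),S(208.5,403))
E
```

```text
coaster [0.63159358 0.15450542] 0.04476183162530174
[0.63040618 0.15092115 0.104     ] [0.05680186 0.01351337 0.        ]
(np.float64(253.12367126416405), np.float64(224.13474452539674)) (254.14285714285717, 223.60714285714286)
```

The mill hangs upright over the black coaster and the vanilla is standing on cork. The mill axis is within about 2 mm of the coaster centre, so I lower it now.

Emit:
carry_out([
  {"tx": 0, "ty": 0.006, "tz": 0.06, "spin": 0},
  {"tx": 0, "ty": 0.006, "tz": 0.12, "spin": 0},
  {"tx": 0, "ty": 0.006, "tz": 0.18, "spin": 0},
  {"tx": 0, "ty": 0.006, "tz": 0.24, "spin": 0},
  {"tx": 0, "ty": 0.006, "tz": 0.29, "spin": 0},
  {"tx": 0, "ty": 0.006, "tz": 0.33, "spin": 0},
  {"tx": 0, "ty": 0.006, "tz": 0.35, "spin": 0},
  {"tx": 0, "ty": 0.006, "tz": 0.357, "spin": 0},
  {"tx": 0, "ty": 0.006, "tz": 0.357, "spin": 0},
  {"tx": 0, "ty": 0.006, "tz": 0.357, "spin": 0},
])

```text
t: 13.6
position: [0.6323, 0.1549, 0.1248]
orientation: [180.0, 0.1, 180.0]
force: [0.2, -0.4, -0.5]
gripper_width: 0.0474
finger_force: 29.8
```

Emit:
carry_out([
  {"tx": 0, "ty": 0, "tz": 0, "spin": 0},
  {"tx": 0, "ty": 0, "tz": 0, "spin": 0},
  {"tx": 0, "ty": 0, "tz": 0, "spin": 0},
  {"tx": 0, "ty": 0, "tz": 0, "spin": 0},
  {"tx": 0, "ty": 0, "tz": 0, "spin": 0},
  {"tx": 0, "ty": 0, "tz": 0, "spin": 0},
  {"tx": 0, "ty": 0, "tz": -0.04, "spin": 0},
  {"tx": 0, "ty": 0, "tz": -0.12, "spin": 0},
  {"tx": 0, "ty": 0, "tz": -0.24, "spin": 0},
  {"tx": 0, "ty": 0, "tz": -0.36, "spin": 0},
  {"tx": 0, "ty": 0, "tz": -0.4, "spin": 0},
  {"tx": 0, "ty": 0, "tz": -0.4, "spin": 0},
], fingers=-1)

```text
t: 14.6
position: [0.6334, 0.1551, 0.2284]
orientation: [179.9, 0.3, 180.0]
force: [0.1, 0.1, -0.5]
gripper_width: 0.0869
finger_force: 0.0
```

```bash
python3 - <<'E'
from h import *
a=(330+305.5/2.941-.5,130+68.5/2.9375-.5);b=(270+97.5/2.353-.5,30+183.5/2.35-.5)
print(tri(a,b),onz('top',*a,.109),onz('side',*b,.109))
# body lower: side base centre col 97, row ~252 ->z .009
print(onz('side',270+97.5/2.353-.5,30+256/2.35-.5,.009))
E
```

```text
(array([ 0.62225396, -0.25335508,  0.10639754]), np.float64(0.000404504931976333)) [ 0.62161207 -0.25243932  0.109     ] [ 0.62099658 -0.24919032  0.109     ]
[ 0.62381611 -0.25679425  0.009     ]
```

Emit:
carry_out([
  {"tx": 0, "ty": -1, "tz": 0, "spin": 0},
  {"tx": 0, "ty": -1, "tz": 0, "spin": 0},
  {"tx": 0, "ty": -1, "tz": 0, "spin": 0},
  {"tx": 0, "ty": -1, "tz": 0, "spin": 0},
  {"tx": 0, "ty": -1, "tz": 0, "spin": 0},
  {"tx": 0, "ty": -1, "tz": 0, "spin": 0},
  {"tx": 0, "ty": -1, "tz": 0, "spin": 0},
])

```text
t: 15.18
position: [0.6298, -0.1066, 0.2235]
orientation: [-179.7, -0.1, 179.3]
force: [-0.7, -2.0, 0.5]
gripper_width: 0.087
finger_force: 0.0
```

Emit:
carry_out([
  {"tx": 0.038, "ty": -0.652, "tz": 0, "spin": 0},
  {"tx": 0.038, "ty": -0.652, "tz": 0, "spin": 0},
  {"tx": 0.038, "ty": -0.652, "tz": 0, "spin": 0},
  {"tx": 0.038, "ty": -0.652, "tz": 0, "spin": 0},
  {"tx": 0.038, "ty": -0.652, "tz": 0, "spin": 0},
  {"tx": 0.038, "ty": -0.652, "tz": 0, "spin": 0},
  {"tx": 0.038, "ty": -0.652, "tz": 0, "spin": 0},
  {"tx": 0.038, "ty": -0.652, "tz": 0, "spin": 0},
])

```text
t: 15.85
position: [0.6227, -0.2563, 0.2234]
orientation: [179.9, -0.0, -179.9]
force: [0.8, 0.3, 0.2]
gripper_width: 0.087
finger_force: 0.0
```

Descend 160 mm and close.

Emit:
carry_out([
  {"tx": 0, "ty": -0.004, "tz": 0.1, "spin": 0},
  {"tx": 0, "ty": -0.004, "tz": 0.2, "spin": 0},
  {"tx": 0, "ty": -0.004, "tz": 0.3, "spin": 0},
  {"tx": 0, "ty": -0.004, "tz": 0.4, "spin": 0},
  {"tx": 0, "ty": -0.004, "tz": 0.5, "spin": 0},
  {"tx": 0, "ty": -0.004, "tz": 0.58, "spin": 0},
  {"tx": 0, "ty": -0.004, "tz": 0.64, "spin": 0},
  {"tx": 0, "ty": -0.004, "tz": 0.64, "spin": 0},
  {"tx": 0, "ty": -0.004, "tz": 0.64, "spin": 0},
])

```text
t: 16.6
position: [0.6223, -0.2576, 0.0636]
orientation: [179.9, -0.1, -179.9]
force: [0.1, 0.1, -0.4]
gripper_width: 0.087
finger_force: 0.0
```

Emit:
carry_out([
  {"tx": 0, "ty": 0, "tz": 0, "spin": 0},
  {"tx": 0, "ty": 0, "tz": 0, "spin": 0},
  {"tx": 0, "ty": 0, "tz": 0, "spin": 0},
  {"tx": 0, "ty": 0, "tz": 0, "spin": 0},
  {"tx": 0, "ty": 0, "tz": 0, "spin": 0},
  {"tx": 0, "ty": 0, "tz": 0, "spin": 0},
  {"tx": 0, "ty": 0, "tz": 0, "spin": 0},
  {"tx": 0, "ty": 0, "tz": 0, "spin": 0},
  {"tx": 0, "ty": 0, "tz": 0, "spin": 0},
  {"tx": 0, "ty": 0, "tz": 0, "spin": 0},
], fingers=1)

```text
t: 17.43
position: [0.6223, -0.2591, 0.064]
orientation: [180.0, -0.0, 180.0]
force: [-0.8, -0.7, -0.7]
gripper_width: 0.0313
finger_force: 29.8
```

Emit:
carry_out([
  {"tx": 0, "ty": 0, "tz": -0.04, "spin": 0},
  {"tx": 0, "ty": 0, "tz": -0.12, "spin": 0},
  {"tx": 0, "ty": 0, "tz": -0.2, "spin": 0},
  {"tx": 0, "ty": 0, "tz": -0.28, "spin": 0},
  {"tx": 0, "ty": 0, "tz": -0.32, "spin": 0},
  {"tx": 0, "ty": 0, "tz": -0.32, "spin": 0},
  {"tx": 0, "ty": 0, "tz": -0.32, "spin": 0},
])

```text
t: 18.02
position: [0.6224, -0.2592, 0.1441]
orientation: [180.0, 0.0, 180.0]
force: [-0.3, -0.4, -0.3]
gripper_width: 0.0313
finger_force: 29.8
```

Emit:
carry_out([
  {"tx": 0.04, "ty": 0.02, "tz": 0, "spin": 0},
  {"tx": 0.12, "ty": 0.05, "tz": 0, "spin": 0},
  {"tx": 0.22, "ty": 0.1, "tz": 0, "spin": 0},
  {"tx": 0.32, "ty": 0.14, "tz": 0, "spin": 0},
  {"tx": 0.42, "ty": 0.18, "tz": 0, "spin": 0},
  {"tx": 0.52, "ty": 0.23, "tz": 0, "spin": 0},
  {"tx": 0.62, "ty": 0.27, "tz": 0, "spin": 0},
  {"tx": 0.7, "ty": 0.3, "tz": 0, "spin": 0},
  {"tx": 0.74, "ty": 0.322, "tz": 0, "spin": 0},
  {"tx": 0.74, "ty": 0.322, "tz": 0, "spin": 0},
  {"tx": 0.74, "ty": 0.322, "tz": 0, "spin": 0},
  {"tx": 0.74, "ty": 0.322, "tz": 0, "spin": 0},
])

```text
t: 19.02
position: [0.4377, -0.1787, 0.1436]
orientation: [-180.0, -0.0, 180.0]
force: [0.1, 0.1, -0.5]
gripper_width: 0.0315
finger_force: 29.8
```

```bash
python3 - <<'E'
from h import *
s=shot('side','s5f.png')
print(np.mean([get_state()['position'] for _ in range(3)],0))
cv2.imwrite('pics/s5.png',np.hstack([cv2.resize(s[80:200,330:430,::-1],None,fx=4.5,fy=4.5),cv2.resize(s[130:280,220:308,::-1],(300,540))]))
E
```

```text
[ 0.43781196 -0.1788599   0.14361095]
```

View pics/s5.png

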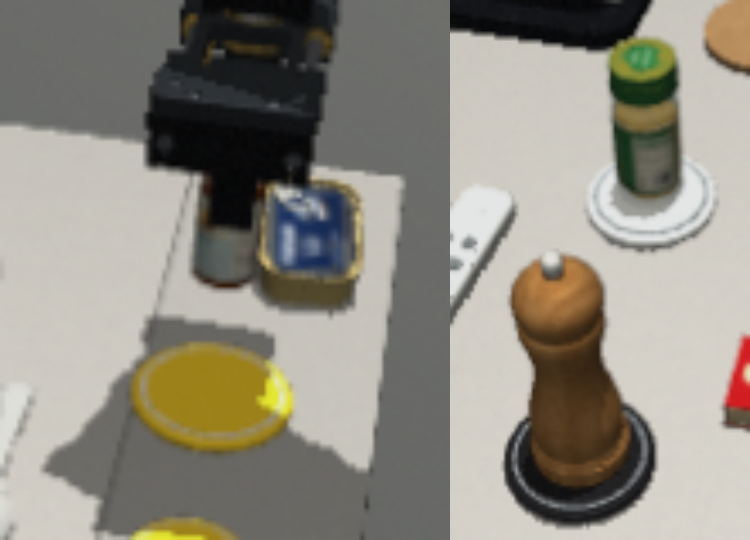

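The mill stands upright and centred on black, and the vanilla hangs over the empty larger yellow coaster, whose ellipse centre is at (212,392). Checking the offset.

```bash
python3 - <<'E'
from h import *
S=lambda x,y:((x+.5)/4.5-.5+330,(y+.5)/4.5-.5+80)
P=np.array([onz('side',*S(*p),.009)[:2] for p in [(132,392),(293,396),(212,342)]])
A=np.c_[2*P,np.ones(3)];q=np.linalg.lstsq(A,(P**2).sum(1),rcond=None)[0];print('coaster',q[:2],np.sqrt(q[2]+q[:2]@q[:2]))
P=[onz('side',*S(*p),.095) for p in [(193,265),(255,268)]];print((P[0]+P[1])/2,np.linalg.norm(P[0]-P[1]))
E
```

```text
coaster [ 0.43731585 -0.18028224] 0.044311227223080604
[ 0.43868341 -0.17699208  0.095     ] 0.0321942167501576
```

Emit:
carry_out([
  {"tx": 0.004, "ty": -0.002, "tz": 0.06, "spin": 0},
  {"tx": 0.004, "ty": -0.002, "tz": 0.12, "spin": 0},
  {"tx": 0.004, "ty": -0.002, "tz": 0.18, "spin": 0},
  {"tx": 0.004, "ty": -0.002, "tz": 0.24, "spin": 0},
  {"tx": 0.004, "ty": -0.002, "tz": 0.28, "spin": 0},
  {"tx": 0.004, "ty": -0.002, "tz": 0.305, "spin": 0},
  {"tx": 0.004, "ty": -0.002, "tz": 0.316, "spin": 0},
  {"tx": 0.004, "ty": -0.002, "tz": 0.316, "spin": 0},
  {"tx": 0.004, "ty": -0.002, "tz": 0.316, "spin": 0},
])

```text
t: 19.82
position: [0.4367, -0.1793, 0.0654]
orientation: [-180.0, 0.0, 180.0]
force: [-1.3, -0.1, 0.1]
gripper_width: 0.0313
finger_force: 29.8
```

Emit:
carry_out([
  {"tx": 0, "ty": 0, "tz": 0, "spin": 0},
  {"tx": 0, "ty": 0, "tz": 0, "spin": 0},
  {"tx": 0, "ty": 0, "tz": 0, "spin": 0},
  {"tx": 0, "ty": 0, "tz": 0, "spin": 0},
  {"tx": 0, "ty": 0, "tz": 0, "spin": 0},
  {"tx": 0, "ty": 0, "tz": 0, "spin": 0},
  {"tx": 0, "ty": 0, "tz": -0.04, "spin": 0},
  {"tx": 0, "ty": 0, "tz": -0.12, "spin": 0},
  {"tx": 0, "ty": 0, "tz": -0.24, "spin": 0},
  {"tx": 0, "ty": 0, "tz": -0.4, "spin": 0},
  {"tx": 0, "ty": 0, "tz": -0.52, "spin": 0},
  {"tx": 0, "ty": 0, "tz": -0.52, "spin": 0},
], fingers=-1)

```text
t: 20.82
position: [0.439, -0.1802, 0.2019]
orientation: [-179.9, 0.5, 180.0]
force: [1.4, 0.3, -0.4]
gripper_width: 0.0868
finger_force: 0.0
```

Emit:
carry_out([
  {"tx": -0.874, "ty": 0.438, "tz": 0, "spin": 0},
  {"tx": -0.874, "ty": 0.438, "tz": 0, "spin": 0},
  {"tx": -0.874, "ty": 0.438, "tz": 0, "spin": 0},
  {"tx": -0.874, "ty": 0.438, "tz": 0, "spin": 0},
  {"tx": -0.874, "ty": 0.438, "tz": 0, "spin": 0},
  {"tx": -0.874, "ty": 0.438, "tz": 0, "spin": 0},
  {"tx": -0.874, "ty": 0.438, "tz": 0, "spin": 0},
  {"tx": -0.874, "ty": 0.438, "tz": 0, "spin": 0},
  {"tx": -0.874, "ty": 0.438, "tz": 0, "spin": 0},
  {"tx": -0.874, "ty": 0.438, "tz": 0, "spin": 0},
])

```text
t: 21.65
position: [0.6541, -0.071, 0.1958]
orientation: [-180.0, 0.0, 179.9]
force: [-0.4, 0.2, 0.4]
gripper_width: 0.0872
finger_force: 0.0
```

Emit:
carry_out([
  {"tx": -0.004, "ty": 0.004, "tz": 0.08, "spin": 0},
  {"tx": -0.004, "ty": 0.004, "tz": 0.16, "spin": 0},
  {"tx": -0.004, "ty": 0.004, "tz": 0.24, "spin": 0},
  {"tx": -0.004, "ty": 0.004, "tz": 0.32, "spin": 0},
  {"tx": -0.004, "ty": 0.004, "tz": 0.4, "spin": 0},
  {"tx": -0.004, "ty": 0.004, "tz": 0.464, "spin": 0},
  {"tx": -0.004, "ty": 0.004, "tz": 0.464, "spin": 0},
  {"tx": -0.004, "ty": 0.004, "tz": 0.464, "spin": 0},
])

```text
t: 22.32
position: [0.655, -0.0695, 0.0795]
orientation: [-180.0, -0.0, 179.9]
force: [-0.0, -0.1, 0.5]
gripper_width: 0.0871
finger_force: 0.0
```

Emit:
carry_out([
  {"tx": 0, "ty": 0, "tz": 0, "spin": 0},
  {"tx": 0, "ty": 0, "tz": 0, "spin": 0},
  {"tx": 0, "ty": 0, "tz": 0, "spin": 0},
  {"tx": 0, "ty": 0, "tz": 0, "spin": 0},
  {"tx": 0, "ty": 0, "tz": 0, "spin": 0},
  {"tx": 0, "ty": 0, "tz": 0, "spin": 0},
  {"tx": 0, "ty": 0, "tz": 0, "spin": 0},
  {"tx": 0, "ty": 0, "tz": 0, "spin": 0},
  {"tx": 0, "ty": 0, "tz": 0, "spin": 0},
  {"tx": 0, "ty": 0, "tz": 0, "spin": 0},
], fingers=1)

```text
t: 23.15
position: [0.6559, -0.0687, 0.079]
orientation: [180.0, 0.0, 180.0]
force: [-0.1, 0.1, 0.1]
gripper_width: 0.045
finger_force: 30.0
```

Emit:
carry_out([
  {"tx": 0, "ty": 0, "tz": -0.04, "spin": 0},
  {"tx": 0, "ty": 0, "tz": -0.12, "spin": 0},
  {"tx": 0, "ty": 0, "tz": -0.2, "spin": 0},
  {"tx": 0, "ty": 0, "tz": -0.28, "spin": 0},
  {"tx": 0, "ty": 0, "tz": -0.32, "spin": 0},
  {"tx": 0, "ty": 0, "tz": -0.32, "spin": 0},
  {"tx": 0, "ty": 0, "tz": -0.32, "spin": 0},
])

```text
t: 23.73
position: [0.6558, -0.0686, 0.159]
orientation: [180.0, 0.0, 180.0]
force: [-0.2, -0.1, -2.1]
gripper_width: 0.0447
finger_force: 30.0
```

Emit:
carry_out([
  {"tx": 0.01, "ty": -0.05, "tz": 0, "spin": 0},
  {"tx": 0.03, "ty": -0.14, "tz": 0, "spin": 0},
  {"tx": 0.05, "ty": -0.25, "tz": 0, "spin": 0},
  {"tx": 0.07, "ty": -0.36, "tz": 0, "spin": 0},
  {"tx": 0.08, "ty": -0.47, "tz": 0, "spin": 0},
  {"tx": 0.1, "ty": -0.58, "tz": 0, "spin": 0},
  {"tx": 0.12, "ty": -0.68, "tz": 0, "spin": 0},
  {"tx": 0.132, "ty": -0.764, "tz": 0, "spin": 0},
  {"tx": 0.132, "ty": -0.764, "tz": 0, "spin": 0},
  {"tx": 0.132, "ty": -0.764, "tz": 0, "spin": 0},
  {"tx": 0.132, "ty": -0.764, "tz": 0, "spin": 0},
])

```text
t: 24.65
position: [0.6222, -0.2594, 0.1578]
orientation: [179.9, -0.1, 180.0]
force: [-0.4, -0.4, -1.0]
gripper_width: 0.0449
finger_force: 30.0
```

Emit:
carry_out([
  {"tx": 0, "ty": 0, "tz": 0.06, "spin": 0},
  {"tx": 0, "ty": 0, "tz": 0.12, "spin": 0},
  {"tx": 0, "ty": 0, "tz": 0.18, "spin": 0},
  {"tx": 0, "ty": 0, "tz": 0.24, "spin": 0},
  {"tx": 0, "ty": 0, "tz": 0.28, "spin": 0},
  {"tx": 0, "ty": 0, "tz": 0.305, "spin": 0},
  {"tx": 0, "ty": 0, "tz": 0.316, "spin": 0},
  {"tx": 0, "ty": 0, "tz": 0.316, "spin": 0},
  {"tx": 0, "ty": 0, "tz": 0.316, "spin": 0},
])

```text
t: 25.4
position: [0.6232, -0.2597, 0.0807]
orientation: [-180.0, 0.1, 180.0]
force: [0.6, -0.6, -2.3]
gripper_width: 0.0446
finger_force: 30.0
```

Emit:
carry_out([
  {"tx": 0, "ty": 0, "tz": 0, "spin": 0},
  {"tx": 0, "ty": 0, "tz": 0, "spin": 0},
  {"tx": 0, "ty": 0, "tz": 0, "spin": 0},
  {"tx": 0, "ty": 0, "tz": 0, "spin": 0},
  {"tx": 0, "ty": 0, "tz": 0, "spin": 0},
  {"tx": 0, "ty": 0, "tz": 0, "spin": 0},
  {"tx": 0, "ty": 0, "tz": -0.04, "spin": 0},
  {"tx": 0, "ty": 0, "tz": -0.12, "spin": 0},
  {"tx": 0, "ty": 0, "tz": -0.24, "spin": 0},
  {"tx": 0, "ty": 0, "tz": -0.4, "spin": 0},
  {"tx": 0, "ty": 0, "tz": -0.52, "spin": 0},
  {"tx": 0, "ty": 0, "tz": -0.56, "spin": 0},
], fingers=-1)

```text
t: 26.4
position: [0.6244, -0.2608, 0.2268]
orientation: [-179.9, 0.4, 180.0]
force: [-0.7, -1.2, 0.5]
gripper_width: 0.0872
finger_force: 0.0
```

Emit:
carry_out([
  {"tx": 0.336, "ty": 1, "tz": 0, "spin": 0},
  {"tx": 0.336, "ty": 1, "tz": 0, "spin": 0},
  {"tx": 0.336, "ty": 1, "tz": 0, "spin": 0},
  {"tx": 0.336, "ty": 1, "tz": 0, "spin": 0},
  {"tx": 0.336, "ty": 1, "tz": 0, "spin": 0},
  {"tx": 0.336, "ty": 1, "tz": 0, "spin": 0},
  {"tx": 0.336, "ty": 1, "tz": 0, "spin": 0},
  {"tx": 0.336, "ty": 1, "tz": 0, "spin": 0},
])

```text
t: 27.07
position: [0.5379, -0.0047, 0.2208]
orientation: [179.9, 0.0, -179.6]
force: [-0.0, -0.7, -0.0]
gripper_width: 0.0869
finger_force: 0.0
```

Emit:
carry_out([
  {"tx": 0.336, "ty": 1, "tz": 0, "spin": 0},
  {"tx": 0.336, "ty": 1, "tz": 0, "spin": 0},
  {"tx": 0.336, "ty": 1, "tz": 0, "spin": 0},
  {"tx": 0.336, "ty": 1, "tz": 0, "spin": 0},
  {"tx": 0.336, "ty": 1, "tz": 0, "spin": 0},
  {"tx": 0.336, "ty": 1, "tz": 0, "spin": 0},
  {"tx": 0.336, "ty": 1, "tz": 0, "spin": 0},
  {"tx": 0.336, "ty": 1, "tz": 0, "spin": 0},
])

```text
t: 27.73
position: [0.4535, 0.244, 0.2204]
orientation: [179.9, -0.0, -179.7]
force: [-0.1, -0.3, 0.5]
gripper_width: 0.0869
finger_force: 0.0
```

Emit:
carry_out([
  {"tx": 0, "ty": 0.175, "tz": 0.1, "spin": 0},
  {"tx": 0, "ty": 0.175, "tz": 0.2, "spin": 0},
  {"tx": 0, "ty": 0.175, "tz": 0.2, "spin": 0},
  {"tx": 0, "ty": 0.175, "tz": 0.2, "spin": 0},
  {"tx": 0, "ty": 0.175, "tz": 0.2, "spin": 0},
])

```text
t: 28.15
position: [0.4563, 0.2824, 0.1712]
orientation: [-180.0, 0.1, 179.8]
force: [0.8, -0.4, 0.0]
gripper_width: 0.0871
finger_force: 0.0
```

```bash
python3 - <<'E'
from h import *
s=shot('side','s6f.png');t=shot('top','t6f.png')
print(np.mean([get_state()['position'] for _ in range(3)],0))
cv2.imwrite('pics/m6.png',np.hstack([cv2.resize(s[100:380,230:420,::-1],(380,560)),cv2.resize(t[120:280,340:460,::-1],(420,560))]))
E
```

```text
[0.45635334 0.28302512 0.17177199]
```

View pics/m6.png

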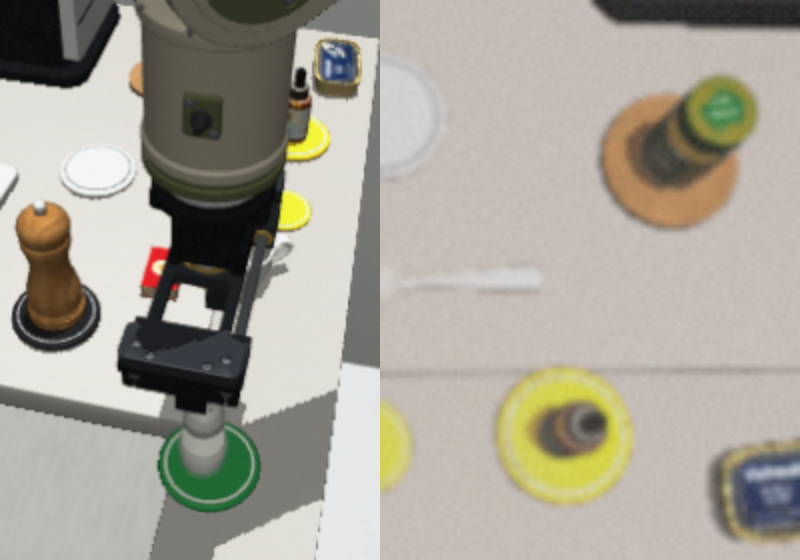

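The vanilla is upright and centred on yellow, the herb jar stands on cork, white is now empty, and the gripper is above the salt shaker. Descending.

Emit:
carry_out([
  {"tx": 0.006, "ty": 0, "tz": 0.08, "spin": 0},
  {"tx": 0.006, "ty": 0, "tz": 0.16, "spin": 0},
  {"tx": 0.006, "ty": 0, "tz": 0.24, "spin": 0},
  {"tx": 0.006, "ty": 0, "tz": 0.32, "spin": 0},
  {"tx": 0.006, "ty": 0, "tz": 0.4, "spin": 0},
  {"tx": 0.006, "ty": 0, "tz": 0.438, "spin": 0},
  {"tx": 0.006, "ty": 0, "tz": 0.438, "spin": 0},
  {"tx": 0.006, "ty": 0, "tz": 0.438, "spin": 0},
])

```text
t: 28.92
position: [0.4541, 0.284, 0.0615]
orientation: [180.0, 0.0, 179.9]
force: [0.1, 0.4, 0.7]
gripper_width: 0.0869
finger_force: 0.0
```

Emit:
carry_out([
  {"tx": 0, "ty": 0, "tz": 0, "spin": 0},
  {"tx": 0, "ty": 0, "tz": 0, "spin": 0},
  {"tx": 0, "ty": 0, "tz": 0, "spin": 0},
  {"tx": 0, "ty": 0, "tz": 0, "spin": 0},
  {"tx": 0, "ty": 0, "tz": 0, "spin": 0},
  {"tx": 0, "ty": 0, "tz": 0, "spin": 0},
  {"tx": 0, "ty": 0, "tz": 0, "spin": 0},
  {"tx": 0, "ty": 0, "tz": 0, "spin": 0},
  {"tx": 0, "ty": 0, "tz": 0, "spin": 0},
  {"tx": 0, "ty": 0, "tz": 0, "spin": 0},
], fingers=1)

```text
t: 29.75
position: [0.4533, 0.2842, 0.0605]
orientation: [180.0, -0.0, 180.0]
force: [0.8, 0.6, 0.5]
gripper_width: 0.0376
finger_force: 29.6
```

Emit:
carry_out([
  {"tx": 0, "ty": 0, "tz": -0.04, "spin": 0},
  {"tx": 0, "ty": 0, "tz": -0.12, "spin": 0},
  {"tx": 0, "ty": 0, "tz": -0.2, "spin": 0},
  {"tx": 0, "ty": 0, "tz": -0.28, "spin": 0},
  {"tx": 0, "ty": 0, "tz": -0.36, "spin": 0},
  {"tx": 0, "ty": 0, "tz": -0.4, "spin": 0},
  {"tx": 0, "ty": 0, "tz": -0.4, "spin": 0},
  {"tx": 0, "ty": 0, "tz": -0.4, "spin": 0},
])

```text
t: 30.42
position: [0.4535, 0.2841, 0.1605]
orientation: [180.0, 0.0, 180.0]
force: [-0.7, -1.4, -1.0]
gripper_width: 0.0373
finger_force: 29.5
```

```bash
python3 - <<'E'
from h import *
S=lambda x,y:((x+.5)/2-.5+230,(y+.5)/2-.5+100)
P=np.array([onz('side',*S(*p),.009)[:2] for p in [(60,169),(135,169),(97,145)]])
A=np.c_[2*P,np.ones(3)];q=np.linalg.lstsq(A,(P**2).sum(1),rcond=None)[0];print('white',q[:2],np.sqrt(q[2]+q[:2]@q[:2]))
print('herb',onz('top',(343.5)/3.5-.5+340,103.5/3.5-.5+120,.115))
# salt vs coaster bottom in this frame
print('herb t0 same method',onz('top',(515.5)/2.75-.5+160,44.5/2.75-.5+120,.115))
s=shot('side','s7f.png');cv2.imwrite('pics/s7.png',cv2.resize(s[160:390,250:420,::-1],None,fx=2.5,fy=2.5))
print(get_state()['position'])
E
```

```text
white [ 0.65369785 -0.06108142] 0.044066331456905604
herb [ 0.62795238 -0.26009563  0.115     ]
herb t0 same method [ 0.65631176 -0.06914222  0.115     ]
[0.45300564 0.28378481 0.15961953]
```

View pics/s7.png

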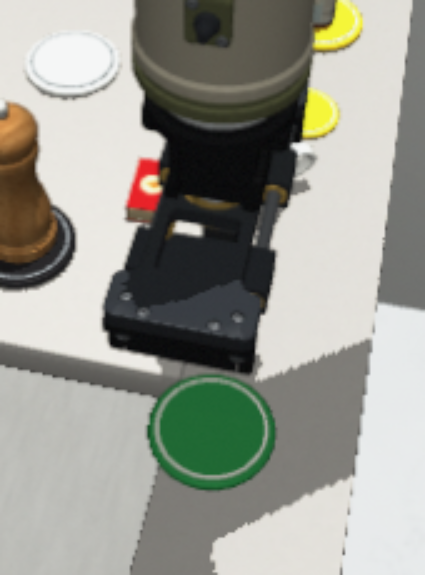

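The salt shaker is lifted, the green coaster is empty at (212,430), and white is clear at (72,63).

Emit:
carry_out([
  {"tx": -0.03, "ty": -0.05, "tz": 0, "spin": 0},
  {"tx": -0.08, "ty": -0.14, "tz": 0, "spin": 0},
  {"tx": -0.14, "ty": -0.24, "tz": 0, "spin": 0},
  {"tx": -0.2, "ty": -0.34, "tz": 0, "spin": 0},
  {"tx": -0.25, "ty": -0.44, "tz": 0, "spin": 0},
  {"tx": -0.31, "ty": -0.54, "tz": 0, "spin": 0},
  {"tx": -0.37, "ty": -0.64, "tz": 0, "spin": 0},
  {"tx": -0.43, "ty": -0.74, "tz": 0, "spin": 0},
  {"tx": -0.48, "ty": -0.84, "tz": 0, "spin": 0},
  {"tx": -0.54, "ty": -0.94, "tz": 0, "spin": 0},
  {"tx": -0.577, "ty": -1, "tz": 0, "spin": 0},
])

```text
t: 31.38
position: [0.5978, 0.0303, 0.1587]
orientation: [-179.9, -0.1, 179.8]
force: [-0.4, -0.2, -1.1]
gripper_width: 0.0376
finger_force: 29.5
```

Emit:
carry_out([
  {"tx": -0.06, "ty": -0.1, "tz": 0, "spin": 0},
  {"tx": -0.11, "ty": -0.2, "tz": 0, "spin": 0},
  {"tx": -0.16, "ty": -0.29, "tz": 0, "spin": 0},
  {"tx": -0.2, "ty": -0.35, "tz": 0, "spin": 0},
  {"tx": -0.225, "ty": -0.39, "tz": 0, "spin": 0},
  {"tx": -0.225, "ty": -0.39, "tz": 0, "spin": 0},
  {"tx": -0.225, "ty": -0.39, "tz": 0, "spin": 0},
  {"tx": -0.225, "ty": -0.39, "tz": 0, "spin": 0},
])

```text
t: 32.05
position: [0.6533, -0.0617, 0.1598]
orientation: [179.9, -0.1, -179.9]
force: [-0.4, 0.2, -0.6]
gripper_width: 0.0378
finger_force: 29.5
```

```bash
python3 - <<'E'
from h import *
S=lambda x,y:((x+.5)/2.5-.5+250,(y+.5)/2.5-.5+160)
P=np.array([onz('side',*S(*p),.009)[:2] for p in [(148,430),(275,428),(212,374)]])
A=np.c_[2*P,np.ones(3)];q=np.linalg.lstsq(A,(P**2).sum(1),rcond=None)[0];print('green',q[:2],np.sqrt(q[2]+q[:2]@q[:2]))
s=shot('side','s8f.png');cv2.imwrite('pics/s8.png',cv2.resize(s[60:220,200:350,::-1],None,fx=3.7,fy=3.7))
print(np.mean([get_state()['position'] for _ in range(3)],0))
E
```

```text
green [0.44794965 0.28435198] 0.044180473930374956
[ 0.65338267 -0.06153663  0.16013607]
```

View pics/s8.png

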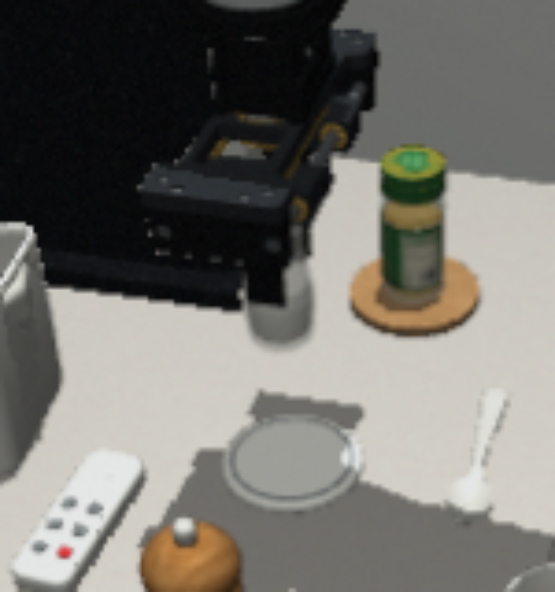

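The salt shaker hangs upright over the empty white coaster (centre (291,460)). Checking the offset numerically.

```bash
python3 - <<'E'
from h import *
S=lambda x,y:((x+.5)/3.7-.5+200,(y+.5)/3.7-.5+60)
P=np.array([onz('side',*S(*p),.009)[:2] for p in [(222,459),(361,458),(291,414)]])
A=np.c_[2*P,np.ones(3)];q=np.linalg.lstsq(A,(P**2).sum(1),rcond=None)[0];print('white',q[:2],np.sqrt(q[2]+q[:2]@q[:2]))
P=[onz('side',*S(*p),.114) for p in [(246,318),(313,318)]];print((P[0]+P[1])/2,np.linalg.norm(P[0]-P[1]))
P=[onz('side',*S(*p),.099) for p in [(381,186),(446,186)]];print('herb',(P[0]+P[1])/2,np.linalg.norm(P[0]-P[1]))
E
```

```text
white [ 0.65461731 -0.06351294] 0.044193992178113144
[ 0.65770953 -0.0706255   0.114     ] 0.03993961765982091
herb [ 0.62122683 -0.25451575  0.099     ] 0.04419462621027286
```

Emit:
carry_out([
  {"tx": 0.004, "ty": -0.004, "tz": 0.08, "spin": 0},
  {"tx": 0.004, "ty": -0.004, "tz": 0.16, "spin": 0},
  {"tx": 0.004, "ty": -0.004, "tz": 0.24, "spin": 0},
  {"tx": 0.004, "ty": -0.004, "tz": 0.3, "spin": 0},
  {"tx": 0.004, "ty": -0.004, "tz": 0.35, "spin": 0},
  {"tx": 0.004, "ty": -0.004, "tz": 0.38, "spin": 0},
  {"tx": 0.004, "ty": -0.004, "tz": 0.396, "spin": 0},
  {"tx": 0.004, "ty": -0.004, "tz": 0.396, "spin": 0},
  {"tx": 0.004, "ty": -0.004, "tz": 0.396, "spin": 0},
])

```text
t: 32.85
position: [0.6533, -0.0643, 0.0623]
orientation: [180.0, 0.1, 180.0]
force: [-0.9, -0.5, -1.8]
gripper_width: 0.0376
finger_force: 29.5
```

Emit:
carry_out([
  {"tx": 0, "ty": 0, "tz": 0, "spin": 0},
  {"tx": 0, "ty": 0, "tz": 0, "spin": 0},
  {"tx": 0, "ty": 0, "tz": 0, "spin": 0},
  {"tx": 0, "ty": 0, "tz": 0, "spin": 0},
  {"tx": 0, "ty": 0, "tz": 0, "spin": 0},
  {"tx": 0, "ty": 0, "tz": 0, "spin": 0},
  {"tx": 0, "ty": 0, "tz": -0.04, "spin": 0},
  {"tx": 0, "ty": 0, "tz": -0.12, "spin": 0},
  {"tx": 0, "ty": 0, "tz": -0.24, "spin": 0},
  {"tx": 0, "ty": 0, "tz": -0.4, "spin": 0},
  {"tx": 0, "ty": 0, "tz": -0.54, "spin": 0},
  {"tx": 0, "ty": 0, "tz": -0.54, "spin": 0},
], fingers=-1)

```text
t: 33.85
position: [0.6561, -0.065, 0.2058]
orientation: [-180.0, 0.7, 180.0]
force: [1.5, -0.5, 1.4]
gripper_width: 0.0869
finger_force: 0.0
```

Emit:
carry_out([
  {"tx": 0.119, "ty": -0.783, "tz": 0, "spin": 0},
  {"tx": 0.119, "ty": -0.783, "tz": 0, "spin": 0},
  {"tx": 0.119, "ty": -0.783, "tz": 0, "spin": 0},
  {"tx": 0.119, "ty": -0.783, "tz": 0, "spin": 0},
  {"tx": 0.119, "ty": -0.783, "tz": 0, "spin": 0},
  {"tx": 0.119, "ty": -0.783, "tz": 0, "spin": 0},
  {"tx": 0.119, "ty": -0.783, "tz": 0, "spin": 0},
  {"tx": 0.119, "ty": -0.783, "tz": 0, "spin": 0},
  {"tx": 0.119, "ty": -0.783, "tz": 0, "spin": 0},
])

```text
t: 34.6
position: [0.6237, -0.2583, 0.1967]
orientation: [179.9, 0.0, -179.9]
force: [0.1, -0.0, 0.1]
gripper_width: 0.0871
finger_force: 0.0
```

Emit:
carry_out([
  {"tx": 0, "ty": -0.004, "tz": 0.08, "spin": 0},
  {"tx": 0, "ty": -0.004, "tz": 0.16, "spin": 0},
  {"tx": 0, "ty": -0.004, "tz": 0.24, "spin": 0},
  {"tx": 0, "ty": -0.004, "tz": 0.32, "spin": 0},
  {"tx": 0, "ty": -0.004, "tz": 0.4, "spin": 0},
  {"tx": 0, "ty": -0.004, "tz": 0.47, "spin": 0},
  {"tx": 0, "ty": -0.004, "tz": 0.47, "spin": 0},
  {"tx": 0, "ty": -0.004, "tz": 0.47, "spin": 0},
])

```text
t: 35.27
position: [0.6231, -0.2595, 0.0786]
orientation: [179.9, -0.1, -179.9]
force: [0.8, -0.4, 1.7]
gripper_width: 0.0873
finger_force: 0.0
```

Emit:
carry_out([
  {"tx": 0, "ty": 0, "tz": 0, "spin": 0},
  {"tx": 0, "ty": 0, "tz": 0, "spin": 0},
  {"tx": 0, "ty": 0, "tz": 0, "spin": 0},
  {"tx": 0, "ty": 0, "tz": 0, "spin": 0},
  {"tx": 0, "ty": 0, "tz": 0, "spin": 0},
  {"tx": 0, "ty": 0, "tz": 0, "spin": 0},
  {"tx": 0, "ty": 0, "tz": 0, "spin": 0},
  {"tx": 0, "ty": 0, "tz": 0, "spin": 0},
  {"tx": 0, "ty": 0, "tz": 0, "spin": 0},
  {"tx": 0, "ty": 0, "tz": 0, "spin": 0},
], fingers=1)

```text
t: 36.1
position: [0.623, -0.2612, 0.0791]
orientation: [180.0, 0.0, 180.0]
force: [0.7, -0.4, 0.5]
gripper_width: 0.0449
finger_force: 30.0
```

Emit:
carry_out([
  {"tx": 0, "ty": 0, "tz": -0.04, "spin": 0},
  {"tx": 0, "ty": 0, "tz": -0.12, "spin": 0},
  {"tx": 0, "ty": 0, "tz": -0.2, "spin": 0},
  {"tx": 0, "ty": 0, "tz": -0.28, "spin": 0},
  {"tx": 0, "ty": 0, "tz": -0.36, "spin": 0},
  {"tx": 0, "ty": 0, "tz": -0.4, "spin": 0},
  {"tx": 0, "ty": 0, "tz": -0.4, "spin": 0},
  {"tx": 0, "ty": 0, "tz": -0.4, "spin": 0},
])

```text
t: 36.77
position: [0.623, -0.2612, 0.1789]
orientation: [180.0, 0.0, 180.0]
force: [0.2, -0.0, -1.7]
gripper_width: 0.0447
finger_force: 30.0
```

Emit:
carry_out([
  {"tx": 0.02, "ty": 0.06, "tz": 0, "spin": 0},
  {"tx": 0.05, "ty": 0.16, "tz": 0, "spin": 0},
  {"tx": 0.09, "ty": 0.28, "tz": 0, "spin": 0},
  {"tx": 0.128, "ty": 0.4, "tz": 0, "spin": 0},
  {"tx": 0.167, "ty": 0.52, "tz": 0, "spin": 0},
  {"tx": 0.205, "ty": 0.64, "tz": 0, "spin": 0},
  {"tx": 0.244, "ty": 0.76, "tz": 0, "spin": 0},
  {"tx": 0.282, "ty": 0.88, "tz": 0, "spin": 0},
  {"tx": 0.321, "ty": 1, "tz": 0, "spin": 0},
])

```text
t: 37.52
position: [0.5413, -0.0097, 0.1774]
orientation: [-180.0, -0.1, 180.0]
force: [1.3, -0.6, -1.5]
gripper_width: 0.0448
finger_force: 30.0
```

Emit:
carry_out([
  {"tx": 0.04, "ty": 0.12, "tz": 0, "spin": 0},
  {"tx": 0.077, "ty": 0.24, "tz": 0, "spin": 0},
  {"tx": 0.116, "ty": 0.36, "tz": 0, "spin": 0},
  {"tx": 0.154, "ty": 0.48, "tz": 0, "spin": 0},
  {"tx": 0.193, "ty": 0.6, "tz": 0, "spin": 0},
  {"tx": 0.231, "ty": 0.72, "tz": 0, "spin": 0},
  {"tx": 0.27, "ty": 0.84, "tz": 0, "spin": 0},
  {"tx": 0.3, "ty": 0.94, "tz": 0, "spin": 0},
  {"tx": 0.321, "ty": 1, "tz": 0, "spin": 0},
])

```text
t: 38.27
position: [0.4604, 0.2418, 0.1774]
orientation: [-180.0, -0.1, -179.8]
force: [0.4, 0.8, -1.2]
gripper_width: 0.0447
finger_force: 30.0
```

Emit:
carry_out([
  {"tx": 0.03, "ty": 0.08, "tz": 0, "spin": 0},
  {"tx": 0.056, "ty": 0.15, "tz": 0, "spin": 0},
  {"tx": 0.056, "ty": 0.174, "tz": 0, "spin": 0},
  {"tx": 0.056, "ty": 0.174, "tz": 0, "spin": 0},
  {"tx": 0.056, "ty": 0.174, "tz": 0, "spin": 0},
  {"tx": 0.056, "ty": 0.174, "tz": 0, "spin": 0},
])

```text
t: 38.77
position: [0.4492, 0.2808, 0.1785]
orientation: [-179.9, -0.0, 179.9]
force: [-0.4, 0.3, -1.5]
gripper_width: 0.045
finger_force: 30.0
```

```bash
python3 - <<'E'
from h import *
s=shot('side','s9f.png');t=shot('top','t9f.png')
print(np.mean([get_state()['position'] for _ in range(3)],0))
cv2.imwrite('pics/m9.png',np.hstack([cv2.resize(s[120:380,230:400,::-1],(392,600)),cv2.resize(t[130:270,330:425,::-1],(407,600))]))
E
```

```text
[0.44921239 0.28105908 0.17884689]
```

View pics/m9.png

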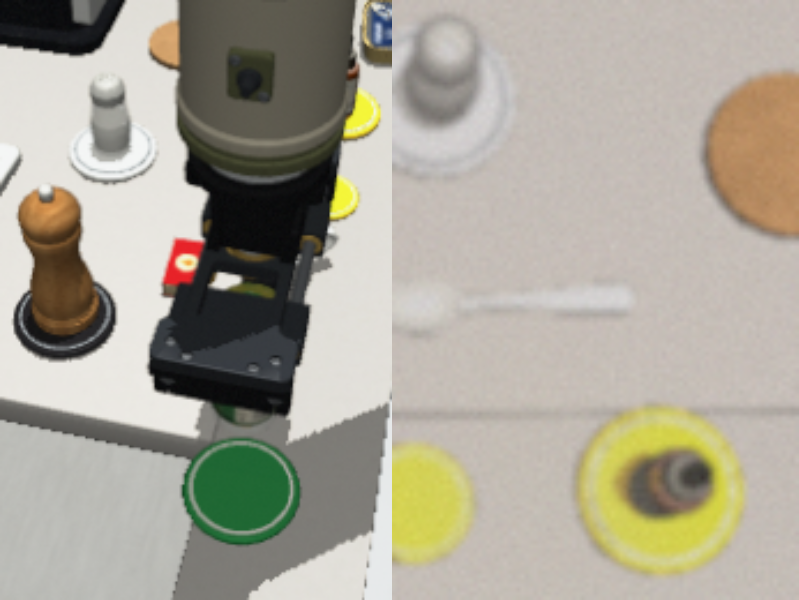

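The salt shaker is upright and centred on white, and the jar's foot (col ~240) lines up with green's centre (col ~241). Lowering.

Emit:
carry_out([
  {"tx": 0, "ty": 0.008, "tz": 0.08, "spin": 0},
  {"tx": 0, "ty": 0.008, "tz": 0.16, "spin": 0},
  {"tx": 0, "ty": 0.008, "tz": 0.24, "spin": 0},
  {"tx": 0, "ty": 0.008, "tz": 0.3, "spin": 0},
  {"tx": 0, "ty": 0.008, "tz": 0.35, "spin": 0},
  {"tx": 0, "ty": 0.008, "tz": 0.38, "spin": 0},
  {"tx": 0, "ty": 0.008, "tz": 0.396, "spin": 0},
  {"tx": 0, "ty": 0.008, "tz": 0.396, "spin": 0},
  {"tx": 0, "ty": 0.008, "tz": 0.396, "spin": 0},
])

```text
t: 39.62
position: [0.4491, 0.2844, 0.0806]
orientation: [180.0, 0.0, 180.0]
force: [-0.3, -0.0, -0.6]
gripper_width: 0.045
finger_force: 30.0
```

Emit:
carry_out([
  {"tx": 0, "ty": 0, "tz": 0, "spin": 0},
  {"tx": 0, "ty": 0, "tz": 0, "spin": 0},
  {"tx": 0, "ty": 0, "tz": 0, "spin": 0},
  {"tx": 0, "ty": 0, "tz": 0, "spin": 0},
  {"tx": 0, "ty": 0, "tz": 0, "spin": 0},
  {"tx": 0, "ty": 0, "tz": 0, "spin": 0},
  {"tx": 0, "ty": 0, "tz": -0.04, "spin": 0},
  {"tx": 0, "ty": 0, "tz": -0.12, "spin": 0},
  {"tx": 0, "ty": 0, "tz": -0.24, "spin": 0},
  {"tx": 0, "ty": 0, "tz": -0.4, "spin": 0},
  {"tx": 0, "ty": 0, "tz": -0.56, "spin": 0},
  {"tx": 0, "ty": 0, "tz": -0.6, "spin": 0},
], fingers=-1)

```text
t: 40.62
position: [0.4505, 0.2858, 0.2375]
orientation: [179.7, 0.4, 180.0]
force: [1.4, 0.9, 1.5]
gripper_width: 0.0874
finger_force: 0.0
```

Emit:
carry_out([
  {"tx": 0, "ty": 0.8, "tz": 0, "spin": 0},
  {"tx": 0, "ty": 0.8, "tz": 0, "spin": 0},
  {"tx": 0, "ty": 0.8, "tz": 0, "spin": 0},
  {"tx": 0, "ty": 0.8, "tz": 0, "spin": 0},
  {"tx": 0, "ty": 0.8, "tz": 0, "spin": 0},
  {"tx": 0, "ty": 0.8, "tz": 0, "spin": 0},
  {"tx": 0, "ty": 0.8, "tz": 0, "spin": 0},
  {"tx": 0, "ty": 0.8, "tz": 0, "spin": 0},
])

```text
t: 41.28
position: [0.4491, 0.4838, 0.2302]
orientation: [-180.0, 0.0, 180.0]
force: [0.4, -0.7, 0.1]
gripper_width: 0.0868
finger_force: 0.0
```

```bash
python3 - <<'E'
from h import *
t=shot('top','tA.png')
cv2.imwrite('pics/tAc.png',cv2.resize(t[120:275,160:450,::-1],None,fx=2.75,fy=2.75,interpolation=cv2.INTER_CUBIC))
E
```

```text
(no output)
```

View pics/tAc.png

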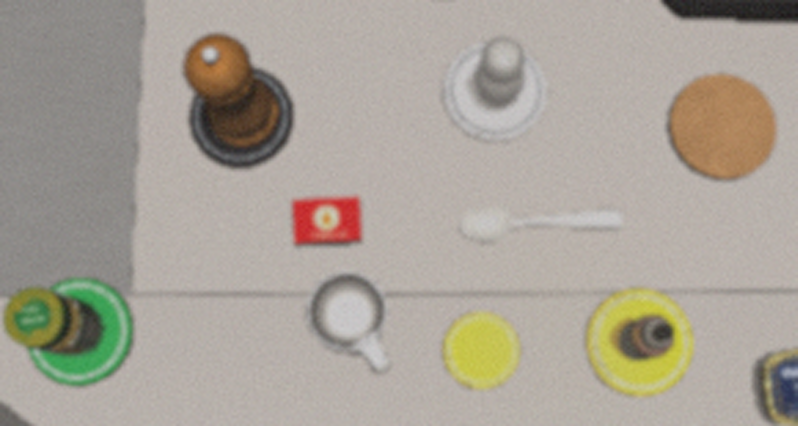

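All four stand upright on their own coasters, cork is empty, and the cup is where it was at (348,312). One last numeric check, then I hand the job in.

```bash
python3 - <<'E'
from h import *
T=lambda x,y:((x+.5)/2.75-.5+160,(y+.5)/2.75-.5+120)
ok=True
for n,p,z,c in [('mill',(210,54),.157,(632,154)),('salt',(503,55),.089,(654,-63.5)),('herb',(34,316),.115,(449,283.5)),('van',(659,332),.109,(437.5,-178.8))]:
    d=onz('top',*T(*p),z)[:2]*1000-c; print(n,d.round(1)); ok&=np.hypot(*d)<10
if ok: print(close_job())
E
```

```text
mill [ 1.2 -0.5]
salt [3.  1.1]
herb [1.6 0.2]
van [0.  8.4]
the job is handed in; nothing more can be done
None
```

The job is handed in: salt on white, mill on black, herb jar on green and vanilla on the larger yellow, all upright, with the cup not moved; the last check put salt, mill and herb within about 3 mm of centre, while the vanilla read 8 mm off from its dropper tip (a loose measure; its foot was about 2–3 mm from centre just before I set it down).

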